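# Clip down the dry-storage box and crack its sticky lid

### The arm

A 7-joint arm with a two-finger parallel gripper is mounted at the origin on a cart in front of the work surface, level with it; the furniture and walls round the work are solid. World frame = base frame: x ahead of the robot, y to its left, z up, the work surface at z = 0. Lengths are in m, angles in rad, forces in N, time in s.
With the tool pointing down it reaches from about 0.425 to 0.875 m from the base axis. Payload 4.7 kg.
Tool frame: the origin (TCP) lies at the very end of the fingers, on their centre line; the grasp point (between the pads) lies 19 mm behind it; z points along the fingers, y is the line along which they close (so a half turn about z gives the same grasp; the last joint's range is limited). The gripper opens to 87 mm and grips with 3 to 60 N. Pads are 19 mm wide; open, the fingers measure 117 mm over their backs; the gripper's body (75 mm by 190 mm) begins 51 mm behind the grasp point.
Start: joints at [1.237, 0.321, -0.07, 1.45, 0.023, 1.371, -0.057], TCP at [0.222, -0.611, 0.223] pointing down, gripper open.
Joint ranges: [-2.86, 2.86], [-0.3, 2.09], [-1.38, 1.24], [0.06, 2.45], [-1.56, 4.7], [0.09, 2.05], [-2.69, 2.69]. Speed limits (rad/s): [2.57, 2.57, 3.14, 3.14, 3.14, 3.14, 3.14].

### API

Orientations are given as a rotation vector (axis times angle).
In Python, from bench import ctrl, vision gives the robot as it stands.
- The arm moves only by the tool jog_arm, never from a script. Its argument "increments" is a list of rows, each an object of numbers: "tx", "ty", "tz": the shift along the tool's x, y, z in mm; "wx", "wy", "wz": the turn, a rotation vector about the tool's x, y, z in rad; "gripper": the opening, from 0 (shut) to 1 (fully open). In form: [{"tx": .., "ty": .., "tz": .., "wx": .., "wy": .., "wz": .., "gripper": ..}, ...]. A call has exactly 5 rows; each row is the pose to reach, as a shift and turn from the pose commanded when the call began, along the tool's axes at that moment; what a row does not reach only later rows make up. A row lasts 1/12 s, in which the tool goes at most 41.7 mm and 7.16 degrees, less where a joint would pass 70% of its speed; a pose out of reach is approached as far as the arm can. A call with a gripper value outside its range is refused whole. The fingers move at their own pace and stop on an object; "grip_force" is the grip in N (left out, the last holds). Time passes only in rows, so rows that repeat a pose let the fingers close, or fill a call up. It gives the time, the measured TCP pose, the force, the opening and the grip force at its end, in the units of the state.
- ctrl.get_state(): the state, without advancing time (a new reading comes with each control period).
- vision.get_image(name): name is "side" or "top" or "wrist"; returns a dict with "color" (420x560x3 uint8, blue, green, red), "fx", "fy", "cx", "cy" (pixels), "extrinsics" (4x4, takes a point from world to camera coordinates). Camera axes: x right, y down, z forward; pixel columns grow to the right and rows downward; lengths in m; the calibration is good to about 2 mm. A picture is of the moment at which its call begins. There is no depth.
- ctrl.close_job(): hands the job in; it is judged then, once.
Trained networks look in the newest picture that a camera, given by its name, has taken for a name from the list of things; names that differ only in an ending like _2 or _b are one class to them, and where a whole thing is asked for, a point or a joint stands for the part that bears it (a point fixed in the world has none). Each returns a list of dicts, best first, with "conf" (0 to 1); they miss things now and then, are a little off and sometimes report something else, mostly with a low value. They report only what shows in the picture. A call takes as long as a camera call.
- vision.spot_in(camera, thing): "bbox" ([left, top, right, bottom] in pixels, round what is visible of it).
The state is a dict: "time": time; "joint_positions": joint angles; "qd": joint speeds; "joint_torque": joint torques, N m; "position": TCP position; "tool_rot": TCP orientation; "ft_force": force on the tool from outside, world axes, zero at the start; "torque": the same for the moment, N m; "grip_width": opening from 0.0 (shut) to 1.0 (fully open); "grip_force": force on a finger pad.
Only numpy, scipy, OpenCV 4.12 (cv2) and the standard library are available. Lean on these libraries where they do the work, as an engineer would, in place of code of your own. Each camera call takes 0.05 s, during which the arm holds its last target. There are 200 camera calls.

### The job

First fasten the dry-storage box to its bench plate: swing the clip round over the tongue at the front of the box until its bar rests fully home in the catch. Then take the lid by its handle, pull it free of its sticky seal without lifting the box or letting the lid fly up, and hold it slightly open, its front edge about 3 to 4 cm above the rim. Finish while still holding the lid open there, and leave the carton and the spool beside the plate where they are.

Things in the scene. Friction and masses are not known exactly. Their poses are not given: they have to be found in the camera images.
- bench_plate: dark steel plate fixed to the table, 260 (x) x 200 (y) x 8 mm thick, reaching from 105 mm in front (-x) of its origin to 155 mm behind. Origin on the table surface; z up; -x is its front, where the clip is. It carries a rear rail whose lip overlaps the box's rear foot, two 12 mm high side guides, the clip's pivot at (-55, -60) mm and the steel catch at (-50, 47) mm, whose top is 29 mm above the table.
- dry_box: loose grey plastic box, 0.7 kg, 140 (x) x 160 (y) x 48 mm high, at (50, 0, 8) mm of the plate's frame, turned as it is. Origin: centre of its underside, x away from the clip. At its front a tongue 50 mm wide, 6 mm thick, sticks out 65 mm at floor level; the clip closes over it with 2 mm of air. With the clip open, pulling the lid lifts the whole box. Lid 150 x 168 x 8 mm, top 66 mm above the table.
- clip (a joint): angle of the clip, a flat steel bar (13 mm wide, 6 thick) on a vertical pivot at (-55, -60) mm of the plate's frame. 0 = closed: it points along the plate's +y, across the tongue, tip in the catch (end stop). Positive = open, counter-clockwise from above; at 1.57 it points to the plate's -x. Range 0 to 1.9 rad, starts 1.0 to 1.7. It stays where it is left; about 1 N at the knob moves it.
- clip_knob (a point): point on the axis of the upright black knob on the clip's bar, a round post of 16 mm diameter, 60 mm from the clip's pivot, 56 mm above the table; the post runs from the bar (22 mm above the table) to 75 mm above the table.
- lid (a joint): opening angle of the lid: 0 = shut, positive = front edge up, to 1.3 rad. A bead seal resists: the pull at the handle rises to a peak of about 10 N in the first 5 mm of lift, then gives way suddenly to nearly nothing; farther up the lid's closing spring and weight pull it shut with 2 to 4 N, so it drops when let go. Slightly open means about 0.2 to 0.27 rad (front edge 30 to 40 mm up).
- lid_handle (a point): middle of the lid's handle: a round black bar of 12 mm diameter along the plate's y, 80 mm between its two posts, near the lid's front edge; its axis is 28 mm above the lid's top and, with the lid shut, 94 mm above the table. The point's x axis points from the handle toward the hinge when the lid is shut, y along the bar.
- lid_hinge (a point): middle of the lid's hinge line, along the plate's y at the rear rim of the box, 58 mm above the table. The handle bar's axis lies 120 mm in front of it and 36 mm higher when the lid is shut.
- lid_front (a point): middle of the lid's lower front edge, 150 mm in front of the hinge, 58 mm above the table when shut.
- carton_mid (a point): centre of a small loose carton (51 x 70 x 40 mm) beside the plate; leave it alone
- spool_mid (a point): centre of a small loose white spool (33 mm diameter, 50 mm high) beside the plate; leave it alone

How it is judged:
On the way, in this order (a step that is already met when the one before it is completed fails the run):
1. the clip is swung over the tongue and rests in its catch, the lid still shut (value of joint clip below 0.1 rad and value of joint lid below 0.05 rad), for 0.2 s.
2. the lid is free of its seal and held slightly open (value of joint lid between 0.13 and 0.38 rad), for 0.5 s.
At the end, for the whole second after the job is handed in: Clip within 0.1 rad of closed; lid still, 0.14 to 0.36 rad open (front edge about 21 to 53 mm up), carried by the fingers with over 1 N; box down on its plate (tilt under 0.05 rad, lifted under 6 mm); carton and spool within 30 mm of where they stood (value of joint clip below 0.1 rad and value of joint lid between 0.14 and 0.36 rad and velocity of joint lid between -0.1 and 0.1 rad/s and contact force between the fingers and dry_box above 1 N and angle between dry_box's own z axis and vertical below 0.05 rad and z of dry_box in the frame of bench_plate below 0.014 m and distance of each of carton_mid, spool_mid from where it was at the start of the episode below 0.03 m); the arm keeps its last pose, push and grip.
It fails at once if the lid flies up beyond 0.6 rad (front edge 85 mm up) (value of joint lid above 0.6 rad).
It fails at once if the lid is pulled open before the clip is closed (value of joint lid above 0.1 rad and value of joint clip above 0.2 rad).
It fails at once if the box is lifted or tipped off its plate (angle between dry_box's own z axis and vertical above 0.08 rad or z of dry_box in the frame of bench_plate above 0.02 m).
It fails at once if the carton or the spool is knocked away (distance of any of carton_mid, spool_mid from where it was at the start of the episode above 0.04 m).
It also fails if it takes over 48 s, if anything falls off the work surface, if the arm or the gripper's body presses on something with over 40 N, if the wrist force passes 120 N, or if a joint passes its speed limit or range.

## Working session

There is one attempt and no reset: what is moved stays moved. The work goes in short steps, Python scripts to look and compute and a tool call to move; the robot and the scene stay as the last step left them, time stands still between calls to the robot, and variables do not carry over. Pictures are saved under pics/ and viewed, at most 10 in all, crops included, and the job is handed in when it is done.

Besides the shell and the picture viewer there is one more tool, called after "Request:" by a JSON object that holds its "method" and its "body", one argument or row to a line. jog_arm: Moves the arm, as the interface text tells. Its arguments: {"type":"object","properties":{"increments":{"type":"array"},"grip_force":{"type":"number"}},"required":["increments"]}

```bash
mkdir -p pics; ls
python3 - <<'E'
from bench import ctrl, vision
import cv2, numpy as np
s=ctrl.get_state(); print({k:np.round(v,3).tolist() for k,v in s.items()})
for c in ("top","side"):
    im=vision.get_image(c); cv2.imwrite(f"pics/{c}0.png",im["color"])
    print(c,im["fx"],im["fy"],im["cx"],im["cy"],np.round(im["extrinsics"],4).tolist())
    for t in ("bench_plate","dry_box","clip","clip_knob","lid_handle","carton_mid","spool_mid"):
        print(t,[(np.round(d["bbox"]).tolist(),round(d["conf"],2)) for d in vision.spot_in(c,t)[:2]])
E
```

```text
pics
{'time': 0.0, 'joint_positions': [1.237, 0.322, -0.07, 1.452, 0.023, 1.371, -0.057], 'qd': [-0.001, 0.0, -0.001, -0.001, 0.001, -0.001, -0.001], 'joint_torque': [0.0, -49.13, -0.404, -31.253, -0.064, 0.044, 0.0], 'position': [0.221, -0.611, 0.221], 'tool_rot': [-3.092, -0.543, 0.001], 'ft_force': [-0.722, 0.064, -0.127], 'torque': [0.045, 0.081, 0.005], 'grip_force': 0.0, 'grip_width': 0.996}
top 416.9545978491378 416.9545978491378 279.4615361373955 204.35280597007457 [[0.027, -0.9996, 0.0011, 0.0216], [-0.9929, -0.027, -0.1162, 0.6373], [0.1162, 0.0021, -0.9932, 0.8809], [0.0, 0.0, 0.0, 1.0]]
bench_plate [([248.0, 157.0, 356.0, 307.0], 0.82), ([299.0, 258.0, 327.0, 306.0], 0.27)]
dry_box [([298.0, 259.0, 325.0, 307.0], 0.61), ([258.0, 166.0, 350.0, 270.0], 0.59)]
clip [([300.0, 256.0, 324.0, 305.0], 0.92)]
clip_knob [([299.0, 259.0, 325.0, 311.0], 0.82)]
lid_handle [([259.0, 168.0, 349.0, 249.0], 0.8)]
carton_mid [([206.0, 177.0, 242.0, 209.0], 0.59)]
spool_mid [([367.0, 213.0, 392.0, 230.0], 0.59)]
side 464.0158947337086 464.0158947337086 280.3095414318347 217.64278237200827 [[0.9866, -0.1631, 0.0069, -0.6028], [-0.0862, -0.5566, -0.8263, 0.1561], [0.1386, 0.8146, -0.5632, 0.9219], [0.0, 0.0, 0.0, 1.0]]
bench_plate [([191.0, 238.0, 342.0, 304.0], 0.7), ([188.0, 255.0, 247.0, 286.0], 0.6)]
dry_box [([226.0, 220.0, 331.0, 296.0], 0.58)]
clip [([192.0, 253.0, 246.0, 282.0], 0.65)]
clip_knob [([191.0, 254.0, 246.0, 285.0], 0.84)]
lid_handle [([254.0, 219.0, 332.0, 277.0], 0.69)]
carton_mid [([280.0, 202.0, 300.0, 223.0], 0.98), ([188.0, 253.0, 244.0, 284.0], 0.24)]
spool_mid [([288.0, 308.0, 303.0, 334.0], 0.98)]
```

Run:
```python
import cv2
t=cv2.imread("pics/top0.png")[140:325,190:410]; s=cv2.imread("pics/side0.png")[190:345,170:355]
cv2.imwrite("pics/topc.png",cv2.resize(t,None,fx=3.2,fy=3.2,interpolation=2))
cv2.imwrite("pics/sidec.png",cv2.resize(s,None,fx=3.8,fy=3.8,interpolation=2))
```

```text
(no output)
```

View pics/topc.png

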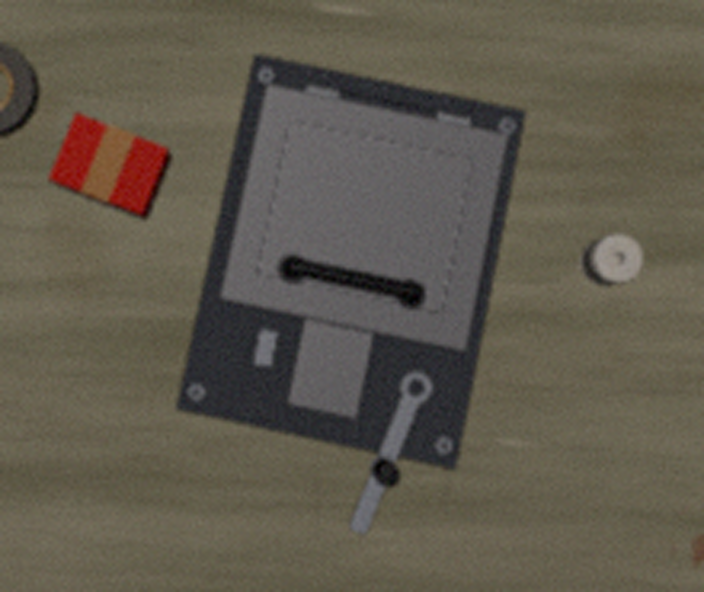

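View pics/sidec.png

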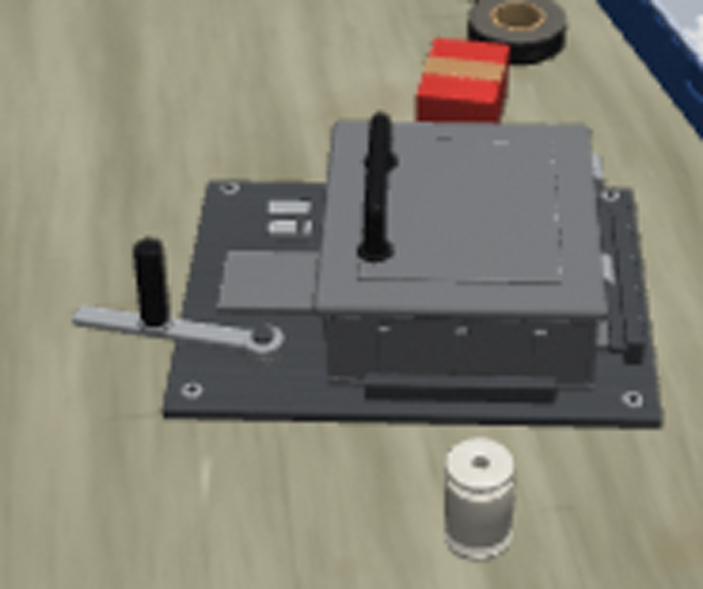

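The top view shows the plate turned about -13°, with the clip open toward the front-right (knob at crop (386,470), pivot at (416,387)). The handle runs from (292,267) to (411,293). The carton is to the left and the spool to the right, both clear of the work. I'll fit the pose from these points.

```bash
cat > fit.py <<'E'
import numpy as np
from scipy.optimize import least_squares
from bench import ctrl, vision
K={}
for c in ("top","side"):
    im=vision.get_image(c); K[c]=(im["fx"],im["cx"],im["cy"],im["extrinsics"])
def proj(c,p):
    f,cx,cy,E=K[c]; q=E[:3,:3]@p+E[:3,3]; return np.array([f*q[0]/q[2]+cx,f*q[1]/q[2]+cy])
T=lambda u,v:(u/3.2+190,v/3.2+140); S=lambda u,v:(u/3.8+170,v/3.8+190)
P=[("top",(-105,100,8),T(178,408)),("top",(-105,-100,8),T(455,468)),("top",(155,-100,8),T(525,112)),("top",(155,100,8),T(254,56)),
("side",(-105,100,8),S(208,182)),("side",(-105,-100,8),S(165,410)),("side",(155,-100,8),S(661,419)),("side",(155,100,8),S(632,188)),
("top",(-55,-60,28),T(416,387)),("side",(-55,-60,28),S(264,335)),("top",(0,0,96),T(352,280)),("side",(0,0,94),S(378,183)),
("top","k",T(386,468)),("side","k",S(149,246))]
def w(p,m):
    c,s=np.cos(p[2]),np.sin(p[2]); 
    if m=="k": m=(-55-60*np.sin(p[3]),-60+60*np.cos(p[3]),75)
    m=np.array(m)/1000; return np.array([p[0]+c*m[0]-s*m[1],p[1]+s*m[0]+c*m[1],m[2]])
f=lambda p:np.concatenate([proj(c,w(p,m))-u for c,m,u in P])
r=least_squares(f,[.65,0,-.2,1.3],loss="soft_l1")
print(r.x.round(4)); print(f(r.x).reshape(-1,2).round(1).tolist())
p=r.x
for n,m in dict(knob="k",pivot=(-55,-60,28),knobclosed=(-55,0,56),handle=(0,0,94),hinge=(120,0,58)).items(): print(n,w(p,m).round(4))
s=ctrl.get_state(); print(s["position"],s["tool_rot"])
E
python3 fit.py
```

```text
[ 0.5822 -0.006  -0.1812  1.3308]
[[-0.3, -0.4], [1.1, -0.4], [1.0, -1.9], [0.4, -2.0], [-0.7, -1.0], [-1.4, -0.2], [0.6, -0.3], [-0.1, -0.8], [0.9, -0.9], [-0.6, -1.3], [0.7, 0.4], [-2.3, -5.0], [0.2, 0.6], [-0.1, -1.1]]
knob [ 0.4625 -0.0306  0.075 ]
pivot [ 0.5173 -0.0551  0.028 ]
knobclosed [0.5281 0.0039 0.056 ]
handle [ 0.5822 -0.006   0.094 ]
hinge [ 0.7002 -0.0276  0.058 ]
[ 0.22152921 -0.61111907  0.22260052] [ 3.09406457e+00  5.43668432e-01 -5.96554999e-05]
```

```bash
cat > go.py <<'E'
import sys,numpy as np
from scipy.spatial.transform import Rotation as R
from bench import ctrl
# args: world xyz (m), angle of tool y in world (deg, tool down), pitch about tool y
def go(x,y,z,ydeg,pitch=0):
    s=ctrl.get_state(); A=R.from_rotvec(s["tool_rot"]); a=np.radians(ydeg)
    ty=np.array([np.cos(a),np.sin(a),0]); tz=np.array([0,0,-1.]); tx=np.cross(ty,tz)
    B=R.from_matrix(np.c_[tx,ty,tz])*R.from_rotvec([0,pitch,0])
    d=A.inv().apply(np.array([x,y,z])-s["position"])*1000; w=(A.inv()*B).as_rotvec()
    print("t",d.round(1),"w",w.round(3),"pos",s["position"].round(4),"F",s["ft_force"].round(1),"grip",round(s["grip_width"],3),round(s["grip_force"],1),"time",round(s["time"],2),"q7",round(s["joint_positions"][6],2))
if __name__=="__main__": go(*map(float,sys.argv[1:]))
E
sed -i 's/S(378,183)/S(378,164)/' fit.py; python3 fit.py | grep -v '\[\['; python3 go.py .4625 -.0306 .17 -100.4
```

```text
[ 0.5822 -0.0058 -0.1813  1.3349]
knob [ 0.4625 -0.0306  0.075 ]
pivot [ 0.5173 -0.0549  0.028 ]
knobclosed [0.5281 0.0041 0.056 ]
handle [ 0.5822 -0.0058  0.094 ]
hinge [ 0.7003 -0.0274  0.058 ]
[ 0.22149438 -0.61110607  0.2225708 ] [ 3.09413927e+00  5.43560495e-01 -6.34260040e-05]
t [ 424.4 -463.6   52.5] w [0.    0.    0.529] pos [ 0.2215 -0.6111  0.2226] F [-0.2 -0.  -0.9] grip 1.001 0.0 time 1.0 q7 -0.06
```

Request:
{"method": "jog_arm", "body": {
  "increments": [
    {"tx": 424,"ty": -464,"tz": 52,"wz": 0.529},
    {"tx": 424,"ty": -464,"tz": 52,"wz": 0.529},
    {"tx": 424,"ty": -464,"tz": 52,"wz": 0.529},
    {"tx": 424,"ty": -464,"tz": 52,"wz": 0.529},
    {"tx": 424,"ty": -464,"tz": 52,"wz": 0.529}
  ]
}}

```text
validation failed for argument at $.in...
```

```bash
python3 go.py .4625 -.0306 .17 -100.4
```

```text
t [ 424.4 -463.6   52.5] w [0.    0.    0.529] pos [ 0.2215 -0.6111  0.2226] F [-0.2 -0.  -0.9] grip 1.001 0.0 time 1.0 q7 -0.06
```

Request:
{"method": "jog_arm", "body": {
  "increments": [
    {"tx": 424,"ty": -464,"tz": 52,"wx": 0,"wy": 0,"wz": 0.529,"gripper": 1},
    {"tx": 424,"ty": -464,"tz": 52,"wx": 0,"wy": 0,"wz": 0.529,"gripper": 1},
    {"tx": 424,"ty": -464,"tz": 52,"wx": 0,"wy": 0,"wz": 0.529,"gripper": 1},
    {"tx": 424,"ty": -464,"tz": 52,"wx": 0,"wy": 0,"wz": 0.529,"gripper": 1},
    {"tx": 424,"ty": -464,"tz": 52,"wx": 0,"wy": 0,"wz": 0.529,"gripper": 1}
  ],
  "grip_force": 10
}}

```text
time: 1.42
position: [0.3012, -0.4179, 0.2054]
tool_rot: [3.127, -0.293, 0.0]
ft_force: [0.8, 0.3, -0.3]
grip_width: 1.002
grip_force: 0.0
```

```bash
python3 go.py .4625 -.0306 .17 -100.4
```

```text
t [  86.4 -410.6   35.2] w [ 0.001 -0.    -0.006] pos [ 0.3012 -0.4179  0.2054] F [ 0.8  0.3 -0.3] grip 1.002 0.0 time 1.42 q7 -0.87
```

Request:
{"method": "jog_arm", "body": {
  "increments": [
    {"tx": 86,"ty": -410,"tz": 35,"wx": 0,"wy": 0,"wz": 0,"gripper": 1},
    {"tx": 86,"ty": -410,"tz": 35,"wx": 0,"wy": 0,"wz": 0,"gripper": 1},
    {"tx": 86,"ty": -410,"tz": 35,"wx": 0,"wy": 0,"wz": 0,"gripper": 1},
    {"tx": 86,"ty": -410,"tz": 35,"wx": 0,"wy": 0,"wz": 0,"gripper": 1},
    {"tx": 86,"ty": -410,"tz": 35,"wx": 0,"wy": 0,"wz": 0,"gripper": 1}
  ]
}}

```text
time: 1.83
position: [0.3798, -0.2256, 0.1883]
tool_rot: [3.128, -0.284, 0.001]
ft_force: [0.4, -0.2, 0.0]
grip_width: 1.004
grip_force: 0.0
```

```bash
python3 go.py .4625 -.0306 .17 -100.4
```

```text
t [  46.2 -206.8   18.1] w [ 0.001 -0.001  0.   ] pos [ 0.3798 -0.2256  0.1883] F [ 0.4 -0.2  0. ] grip 1.004 0.0 time 1.83 q7 -1.24
```

Request:
{"method": "jog_arm", "body": {
  "increments": [
    {"tx": 46,"ty": -207,"tz": 18,"wx": 0,"wy": 0,"wz": 0,"gripper": 1},
    {"tx": 46,"ty": -207,"tz": 18,"wx": 0,"wy": 0,"wz": 0,"gripper": 1},
    {"tx": 46,"ty": -207,"tz": 18,"wx": 0,"wy": 0,"wz": 0,"gripper": 1},
    {"tx": 46,"ty": -207,"tz": 18,"wx": 0,"wy": 0,"wz": 0,"gripper": 1},
    {"tx": 46,"ty": -207,"tz": 18,"wx": 0,"wy": 0,"wz": 0,"gripper": 1}
  ]
}}

```text
time: 2.25
position: [0.4606, -0.0344, 0.1708]
tool_rot: [3.128, -0.285, 0.002]
ft_force: [0.6, -0.9, -0.6]
grip_width: 0.999
grip_force: 0.0
```

```bash
python3 - <<'E'
from bench import vision
import cv2,numpy as np
im=vision.get_image("wrist"); c=im["color"]; E=im["extrinsics"]
def pr(p):
    q=E[:3,:3]@np.array(p)+E[:3,3]; return (int(im["fx"]*q[0]/q[2]+im["cx"]),int(im["fy"]*q[1]/q[2]+im["cy"]))
for p in ((.4625,-.0306,.075),(.5822,-.0058,.1),(.5281,.0041,.028),(.5173,-.0549,.028)):
    print(pr(p)); cv2.drawMarker(c,pr(p),(0,255,0),0,12,1)
cv2.imwrite("pics/w1.png",c)
E
python3 go.py .4625 -.0306 .04 -100.4
```

```text
(274, 209)
(196, 41)
(220, 127)
(291, 127)
t [ -0.    6.6 130.7] w [-0.006 -0.003  0.01 ] pos [ 0.4632 -0.0248  0.1707] F [1.8 7.1 0.6] grip 1.001 0.0 time 2.3 q7 -1.72
```

View pics/w1.png

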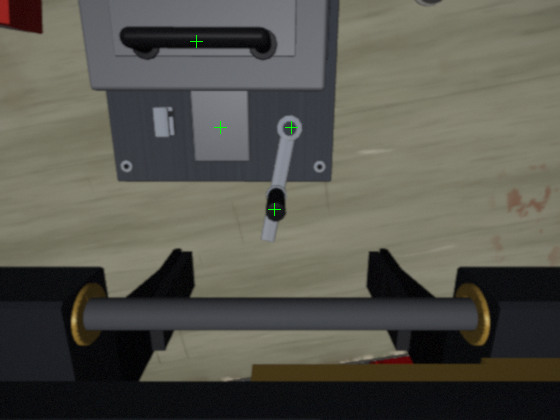

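The wrist view confirms the fit: the markers sit on the knob (275,209), the handle (196,41) and the pivot (291,127). I'll descend over the knob.

Request:
{"method": "jog_arm", "body": {
  "increments": [
    {"tx": 0,"ty": 4,"tz": 0,"wx": 0,"wy": 0,"wz": 0,"gripper": 1},
    {"tx": 0,"ty": 4,"tz": 20,"wx": 0,"wy": 0,"wz": 0,"gripper": 1},
    {"tx": 0,"ty": 4,"tz": 45,"wx": 0,"wy": 0,"wz": 0,"gripper": 1},
    {"tx": 0,"ty": 4,"tz": 70,"wx": 0,"wy": 0,"wz": 0,"gripper": 1},
    {"tx": 0,"ty": 4,"tz": 85,"wx": 0,"wy": 0,"wz": 0,"gripper": 1}
  ]
}}

```text
time: 2.72
position: [0.4578, -0.0414, 0.0833]
tool_rot: [3.128, -0.286, -0.004]
ft_force: [-0.2, -0.8, 0.9]
grip_width: 1.0
grip_force: 0.0
```

```bash
python3 go.py .4625 -.0306 .042 -100.4
```

```text
t [  2.7 -11.5  41.3] w [ 0.001  0.002 -0.001] pos [ 0.4578 -0.0414  0.0833] F [-0.2 -0.8  0.9] grip 1.0 0.0 time 2.72 q7 -1.76
```

Request:
{"method": "jog_arm", "body": {
  "increments": [
    {"tx": 3,"ty": -11,"tz": 0,"wx": 0,"wy": 0,"wz": 0,"gripper": 1},
    {"tx": 3,"ty": -11,"tz": 12,"wx": 0,"wy": 0,"wz": 0,"gripper": 1},
    {"tx": 3,"ty": -11,"tz": 28,"wx": 0,"wy": 0,"wz": 0,"gripper": 1},
    {"tx": 3,"ty": -11,"tz": 41,"wx": 0,"wy": 0,"wz": 0,"gripper": 1},
    {"tx": 3,"ty": -11,"tz": 41,"wx": 0,"wy": 0,"wz": 0,"gripper": 0.3}
  ]
}}

```text
time: 3.13
position: [0.4621, -0.031, 0.0422]
tool_rot: [3.128, -0.286, -0.007]
ft_force: [-0.6, -0.5, -0.2]
grip_width: 0.976
grip_force: 0.0
```

```bash
python3 go.py .4625 -.0306 .042 -100.4
```

```text
t [ 0.3 -0.5  0.2] w [ 0.001  0.005 -0.001] pos [ 0.4621 -0.031   0.0422] F [-0.6 -0.5 -0.2] grip 0.976 0.0 time 3.13 q7 -1.83
```

Close on the knob.

Request:
{"method": "jog_arm", "body": {
  "increments": [
    {"tx": 0,"ty": 0,"tz": 0,"wx": 0,"wy": 0,"wz": 0,"gripper": 0},
    {"tx": 0,"ty": 0,"tz": 0,"wx": 0,"wy": 0,"wz": 0,"gripper": 0},
    {"tx": 0,"ty": 0,"tz": 0,"wx": 0,"wy": 0,"wz": 0,"gripper": 0},
    {"tx": 0,"ty": 0,"tz": 0,"wx": 0,"wy": 0,"wz": 0,"gripper": 0},
    {"tx": 0,"ty": 0,"tz": 0,"wx": 0,"wy": 0,"wz": 0,"gripper": 0}
  ],
  "grip_force": 12
}}

```text
time: 3.55
position: [0.4648, -0.0301, 0.0451]
tool_rot: [3.128, -0.284, 0.002]
ft_force: [0.3, 1.3, 1.3]
grip_width: 0.635
grip_force: 0.0
```

Request:
{"method": "jog_arm", "body": {
  "increments": [
    {"tx": 0,"ty": 0,"tz": 0,"wx": 0,"wy": 0,"wz": 0,"gripper": 0},
    {"tx": 0,"ty": 0,"tz": 0,"wx": 0,"wy": 0,"wz": 0,"gripper": 0},
    {"tx": 0,"ty": 0,"tz": 0,"wx": 0,"wy": 0,"wz": 0,"gripper": 0},
    {"tx": 0,"ty": 0,"tz": 0,"wx": 0,"wy": 0,"wz": 0,"gripper": 0},
    {"tx": 0,"ty": 0,"tz": 0,"wx": 0,"wy": 0,"wz": 0,"gripper": 0}
  ]
}}

```text
time: 3.97
position: [0.4643, -0.0299, 0.0444]
tool_rot: [3.129, -0.284, -0.0]
ft_force: [0.1, -0.0, 0.2]
grip_width: 0.25
grip_force: 0.0
```

Run:
```python
from bench import ctrl
import numpy as np
from scipy.spatial.transform import Rotation as R
s=ctrl.get_state(); p=s["position"]; yaw=-.1813
piv=np.array([.5173,-.0549]); A=R.from_rotvec(s["tool_rot"]).as_matrix()
c,sn=np.cos(yaw),np.sin(yaw); M=np.array([[c,-sn],[sn,c]])
q=M.T@(p[:2]-piv); th=np.arctan2(-q[0],q[1]); print(p,s["ft_force"].round(1),s["grip_width"],s["grip_force"],"theta",th,"r",np.hypot(*q))
for k in (1.1,.9,.7,.5,.35,.2,.1,.0,-.03):
    t=np.array([-.06*np.sin(k),.06*np.cos(k)]); d=np.r_[M@t+piv-p[:2],0]
    print(k,(A.T@d*1000).round(1))
```

```text
[ 0.46434389 -0.02990794  0.04441857] [ 0.1 -0.   0.2] 0.25003002311487343 0.0 theta 1.3111483520757212 r 0.05855725578771184
1.1 [  3.1 -12.2  -0. ]
0.9 [  9.6 -22.3  -0. ]
0.7 [ 17.9 -30.9  -0. ]
0.5 [ 27.8 -37.6  -0. ]
0.35 [ 36.  -41.3  -0. ]
0.2 [ 44.7 -43.8  -0. ]
0.1 [ 50.6 -44.7  -0. ]
0.0 [ 56.6 -45.   -0. ]
-0.03 [ 58.4 -44.9  -0. ]
```

Request:
{"method": "jog_arm", "body": {
  "increments": [
    {"tx": 0,"ty": 0,"tz": 0,"wx": 0,"wy": 0,"wz": 0,"gripper": 0},
    {"tx": 0,"ty": 0,"tz": 0,"wx": 0,"wy": 0,"wz": 0,"gripper": 0},
    {"tx": 0,"ty": 0,"tz": 0,"wx": 0,"wy": 0,"wz": 0,"gripper": 0},
    {"tx": 1,"ty": -6,"tz": 0,"wx": 0,"wy": 0,"wz": 0,"gripper": 0},
    {"tx": 3,"ty": -12,"tz": 0,"wx": 0,"wy": 0,"wz": 0,"gripper": 0}
  ]
}}

```text
time: 4.38
position: [0.4686, -0.0194, 0.0443]
tool_rot: [3.127, -0.287, -0.003]
ft_force: [-3.6, -2.1, 1.3]
grip_width: 0.176
grip_force: 12.0
```

Request:
{"method": "jog_arm", "body": {
  "increments": [
    {"tx": 3,"ty": -5,"tz": 0,"wx": 0,"wy": 0,"wz": 0,"gripper": 0},
    {"tx": 6,"ty": -10,"tz": 0,"wx": 0,"wy": 0,"wz": 0,"gripper": 0},
    {"tx": 10,"ty": -15,"tz": 0,"wx": 0,"wy": 0,"wz": 0,"gripper": 0},
    {"tx": 15,"ty": -19,"tz": 0,"wx": 0,"wy": 0,"wz": 0,"gripper": 0},
    {"tx": 20,"ty": -23,"tz": 0,"wx": 0,"wy": 0,"wz": 0,"gripper": 0}
  ]
}}

```text
time: 4.8
position: [0.4935, 0.0009, 0.0441]
tool_rot: [-3.129, 0.284, 0.001]
ft_force: [-3.3, -3.0, 0.1]
grip_width: 0.181
grip_force: 12.0
```

Request:
{"method": "jog_arm", "body": {
  "increments": [
    {"tx": 5,"ty": -3,"tz": 0,"wx": 0,"wy": 0,"wz": 0,"gripper": 0},
    {"tx": 11,"ty": -6,"tz": 0,"wx": 0,"wy": 0,"wz": 0,"gripper": 0},
    {"tx": 17,"ty": -8,"tz": 0,"wx": 0,"wy": 0,"wz": 0,"gripper": 0},
    {"tx": 23,"ty": -10,"tz": 0,"wx": 0,"wy": 0,"wz": 0,"gripper": 0},
    {"tx": 26,"ty": -10,"tz": 0,"wx": 0,"wy": 0,"wz": 0,"gripper": 0}
  ]
}}

```text
time: 5.22
position: [0.5214, 0.0063, 0.0441]
tool_rot: [-3.128, 0.284, 0.0]
ft_force: [-2.9, 0.5, -0.3]
grip_width: 0.177
grip_force: 12.0
```

```bash
python3 go.py .5281 .0041 .044 -100.4
```

```text
t [7.  0.9 0.1] w [-0.001  0.     0.   ] pos [0.5214 0.0063 0.0441] F [-2.9  0.5 -0.3] grip 0.177 12.0 time 5.22 q7 -1.97
```

Request:
{"method": "jog_arm", "body": {
  "increments": [
    {"tx": 3,"ty": 0,"tz": 0,"wx": 0,"wy": 0,"wz": 0,"gripper": 0},
    {"tx": 6,"ty": 0,"tz": 0,"wx": 0,"wy": 0,"wz": 0,"gripper": 0},
    {"tx": 9,"ty": 0,"tz": 0,"wx": 0,"wy": 0,"wz": 0,"gripper": 0},
    {"tx": 12,"ty": 0,"tz": 0,"wx": 0,"wy": 0,"wz": 0,"gripper": 0},
    {"tx": 12,"ty": 0,"tz": 0,"wx": 0,"wy": 0,"wz": 0,"gripper": 0}
  ]
}}

```text
time: 5.63
position: [0.5333, 0.0053, 0.0443]
tool_rot: [-3.126, 0.282, -0.002]
ft_force: [-0.9, 6.0, -5.3]
grip_width: 0.183
grip_force: 12.0
```

```bash
python3 - <<'E'
from bench import vision
import cv2
im=vision.get_image("top"); cv2.imwrite("pics/top1.png",cv2.resize(im["color"][140:325,190:410],None,fx=3.2,fy=3.2,interpolation=2))
E
python3 go.py .5281 .0041 .044 -100.4
```

```text
t [-4.9  2.1  0.3] w [-0.003 -0.001  0.001] pos [0.5332 0.0053 0.0443] F [ 0.7  5.  -5.8] grip 0.179 12.0 time 5.68 q7 -1.97
```

View pics/top1.png

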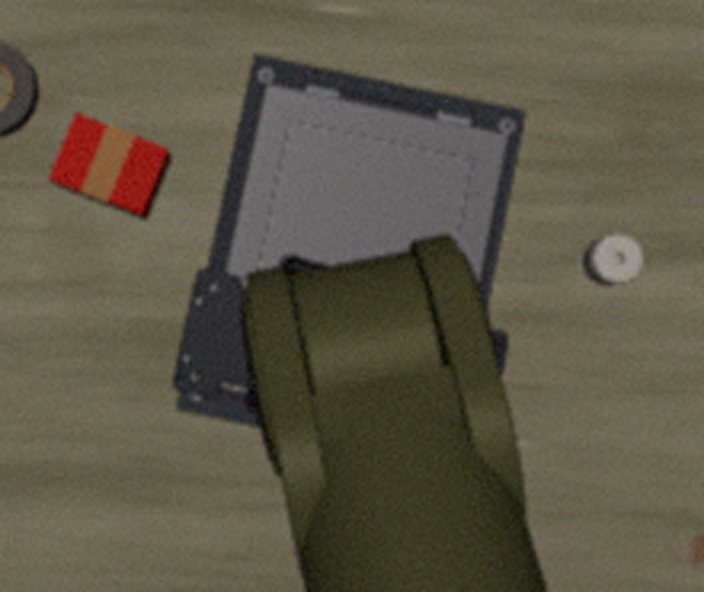

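The arm hides the clip in this view, so I'll push a little further and see whether the force shows the end stop.

Request:
{"method": "jog_arm", "body": {
  "increments": [
    {"tx": 2,"ty": 0,"tz": 0,"wx": 0,"wy": 0,"wz": 0,"gripper": 0},
    {"tx": 4,"ty": 1,"tz": 0,"wx": 0,"wy": 0,"wz": 0,"gripper": 0},
    {"tx": 4,"ty": 1,"tz": 0,"wx": 0,"wy": 0,"wz": 0,"gripper": 0},
    {"tx": 4,"ty": 1,"tz": 0,"wx": 0,"wy": 0,"wz": 0,"gripper": 0},
    {"tx": 4,"ty": 1,"tz": 0,"wx": 0,"wy": 0,"wz": 0,"gripper": 0}
  ]
}}

```text
time: 6.1
position: [0.5355, 0.0048, 0.0442]
tool_rot: [-3.126, 0.281, 0.002]
ft_force: [-3.4, 7.5, -2.7]
grip_width: 0.174
grip_force: 12.0
```

```bash
python3 - <<'E'
from bench import vision
import cv2
a=vision.get_image("side")["color"][190:345,170:355]; b=vision.get_image("wrist")["color"]
b=cv2.resize(b,(400,300)); a=cv2.resize(a,(358,300),interpolation=2)
cv2.imwrite("pics/s1.png",cv2.hconcat([a,b]))
E
python3 go.py .5281 .0041 .044 -100.4
```

```text
t [-7.1  2.1  0.2] w [-0.003  0.002  0.002] pos [0.5355 0.0049 0.0442] F [-3.   8.4 -2.1] grip 0.177 12.0 time 6.2 q7 -1.97
```

View pics/s1.png

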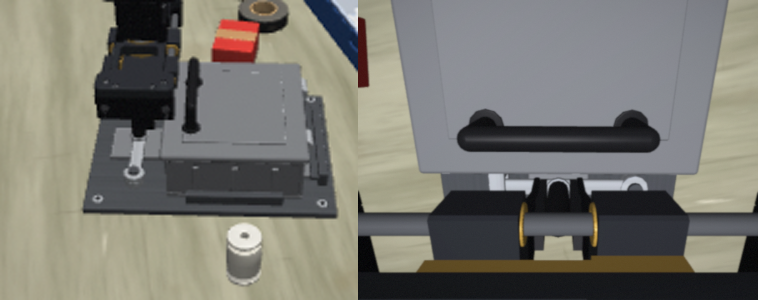

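Wrist view: the bar lies straight from the pivot (635,185) to the catch (497,183), so it looks closed. I'll release, rise and check.

Request:
{"method": "jog_arm", "body": {
  "increments": [
    {"tx": -2,"ty": 0,"tz": 0,"wx": 0,"wy": 0,"wz": 0,"gripper": 0.5},
    {"tx": -2,"ty": 0,"tz": 0,"wx": 0,"wy": 0,"wz": 0,"gripper": 0.5},
    {"tx": -2,"ty": 0,"tz": 0,"wx": 0,"wy": 0,"wz": 0,"gripper": 0.5},
    {"tx": -2,"ty": 0,"tz": 0,"wx": 0,"wy": 0,"wz": 0,"gripper": 0.5},
    {"tx": -2,"ty": 0,"tz": 0,"wx": 0,"wy": 0,"wz": 0,"gripper": 0.5}
  ]
}}

```text
time: 6.62
position: [0.535, 0.001, 0.0449]
tool_rot: [3.128, -0.286, 0.002]
ft_force: [-0.2, -0.4, -0.2]
grip_width: 0.45
grip_force: 0.0
```

Request:
{"method": "jog_arm", "body": {
  "increments": [
    {"tx": 0,"ty": 0,"tz": -20,"wx": 0,"wy": 0,"wz": 0,"gripper": 0.6},
    {"tx": 0,"ty": 0,"tz": -45,"wx": 0,"wy": 0,"wz": 0,"gripper": 0.7},
    {"tx": 0,"ty": 0,"tz": -75,"wx": 0,"wy": 0,"wz": 0,"gripper": 0.8},
    {"tx": 0,"ty": 0,"tz": -105,"wx": 0,"wy": 0,"wz": 0,"gripper": 0.8},
    {"tx": 0,"ty": 0,"tz": -120,"wx": 0,"wy": 0,"wz": 0,"gripper": 0.8}
  ]
}}

```text
time: 7.03
position: [0.5363, 0.0017, 0.1685]
tool_rot: [3.128, -0.285, 0.009]
ft_force: [1.1, -0.4, -0.6]
grip_width: 0.764
grip_force: 0.0
```

```bash
python3 - <<'E'
from bench import vision
import cv2,numpy as np
im=vision.get_image("wrist"); c=im["color"]; E=im["extrinsics"]
np.savez("w2.npz",E=E,k=[im["fx"],im["fy"],im["cx"],im["cy"]]); cv2.imwrite("pics/w2.png",c)
E
python3 go.py .5822 -.0058 .17 -10.4
```

```text
t [45.2 -0.7  0.8] w [ 0.007 -0.007 -1.571] pos [0.5376 0.0016 0.1704] F [1.4 0.5 1.4] grip 0.777 0.0 time 7.08 q7 -1.89
```

View pics/w2.png

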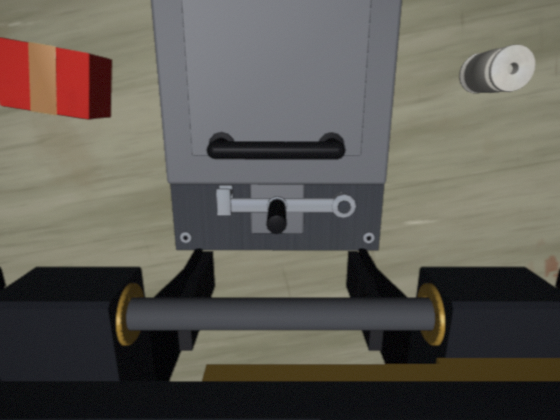

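The clip is closed: the bar is straight from the pivot (344,206) into the catch (225,200). The handle bar runs from (213,150) to (340,150). I'll refine its position from this view.

```bash
python3 - <<'E'
import numpy as np
d=np.load("w2.npz"); E=d["E"]; fx,fy,cx,cy=d["k"]
o=-E[:3,:3].T@E[:3,3]
for u,v in ((276,150),(213,150),(340,150)):
    r=E[:3,:3].T@np.array([(u-cx)/fx,(v-cy)/fy,1]); print((o+r*(.095-o[2])/r[2]).round(4))
for a in (0,.02,.04,.06,.09,.12,.15,.18,.21,.24):
    z0=36-17; print(a,"ty",round(-120*np.cos(a)+z0*np.sin(a)+120,1),"tz",-round(120*np.sin(a)+z0*np.cos(a)-z0,1))
E
python3 go.py .5822 -.0058 .16 -10.4
```

```text
[ 0.5856 -0.0045  0.095 ]
[0.5931 0.0365 0.095 ]
[ 0.5779 -0.0461  0.095 ]
0 ty 0.0 tz -0.0
0.02 ty 0.4 tz -2.4
0.04 ty 0.9 tz -4.8
0.06 ty 1.4 tz -7.2
0.09 ty 2.2 tz -10.7
0.12 ty 3.1 tz -14.2
0.15 ty 4.2 tz -17.7
0.18 ty 5.3 tz -21.2
0.21 ty 6.6 tz -24.6
0.24 ty 8.0 tz -28.0
t [45.1 -0.7 10.8] w [ 0.007 -0.007 -1.571] pos [0.5376 0.0016 0.1704] F [1.4 0.5 1.4] grip 0.777 0.0 time 7.08 q7 -1.89
```

Request:
{"method": "jog_arm", "body": {
  "increments": [
    {"tx": 10,"ty": 0,"tz": 0,"wx": 0,"wy": 0,"wz": -0.12,"gripper": 0.5},
    {"tx": 20,"ty": 0,"tz": 0,"wx": 0,"wy": 0,"wz": -0.24,"gripper": 0.5},
    {"tx": 30,"ty": 0,"tz": 0,"wx": 0,"wy": 0,"wz": -0.36,"gripper": 0.5},
    {"tx": 40,"ty": 0,"tz": 0,"wx": 0,"wy": 0,"wz": -0.48,"gripper": 0.5},
    {"tx": 47,"ty": 0,"tz": 0,"wx": 0,"wy": 0,"wz": -0.6,"gripper": 0.5}
  ]
}}

```text
time: 7.5
position: [0.5813, -0.0074, 0.1642]
tool_rot: [3.071, 0.661, 0.0]
ft_force: [0.2, -0.2, 0.1]
grip_width: 0.537
grip_force: 0.0
```

```bash
python3 go.py .5845 -.005 .15 -10.4
```

```text
t [ 3.9 -0.9 14.2] w [ 0.001  0.    -0.965] pos [ 0.5813 -0.0074  0.1642] F [ 0.2 -0.2  0.1] grip 0.537 0.0 time 7.5 q7 -1.33
```

Request:
{"method": "jog_arm", "body": {
  "increments": [
    {"tx": 4,"ty": -1,"tz": 0,"wx": 0,"wy": 0,"wz": -0.12,"gripper": 0.5},
    {"tx": 4,"ty": -1,"tz": 0,"wx": 0,"wy": 0,"wz": -0.24,"gripper": 0.5},
    {"tx": 4,"ty": -1,"tz": 0,"wx": 0,"wy": 0,"wz": -0.36,"gripper": 0.5},
    {"tx": 4,"ty": -1,"tz": 5,"wx": 0,"wy": 0,"wz": -0.48,"gripper": 0.5},
    {"tx": 4,"ty": -1,"tz": 10,"wx": 0,"wy": 0,"wz": -0.6,"gripper": 0.5}
  ]
}}

```text
time: 7.92
position: [0.5841, -0.0045, 0.1543]
tool_rot: [2.738, 1.539, 0.001]
ft_force: [0.3, 0.2, -0.0]
grip_width: 0.498
grip_force: 0.0
```

```bash
python3 go.py .5845 -.005 .13 -10.4
```

```text
t [-0.2  0.6 24.3] w [ 0.001  0.    -0.365] pos [ 0.5841 -0.0045  0.1543] F [ 0.3  0.2 -0. ] grip 0.498 0.0 time 7.92 q7 -0.76
```

Request:
{"method": "jog_arm", "body": {
  "increments": [
    {"tx": 0,"ty": 0,"tz": 5,"wx": 0,"wy": 0,"wz": -0.12,"gripper": 0.5},
    {"tx": 0,"ty": 0,"tz": 10,"wx": 0,"wy": 0,"wz": -0.24,"gripper": 0.5},
    {"tx": 0,"ty": 0,"tz": 17,"wx": 0,"wy": 0,"wz": -0.365,"gripper": 0.5},
    {"tx": 0,"ty": 0,"tz": 24,"wx": 0,"wy": 0,"wz": -0.365,"gripper": 0.5},
    {"tx": 0,"ty": 0,"tz": 24,"wx": 0,"wy": 0,"wz": -0.365,"gripper": 0.5}
  ]
}}

```text
time: 8.33
position: [0.5827, -0.0046, 0.1286]
tool_rot: [-2.422, -1.998, 0.003]
ft_force: [-0.3, 0.1, -0.6]
grip_width: 0.502
grip_force: 0.0
```

```bash
python3 - <<'E'
from bench import vision
import cv2,numpy as np
im=vision.get_image("wrist"); E=im["extrinsics"]; c=im["color"]
def pr(p):
    q=E[:3,:3]@np.array(p)+E[:3,3]; return (int(im["fx"]*q[0]/q[2]+im["cx"]),int(im["fy"]*q[1]/q[2]+im["cy"]))
cv2.drawMarker(c,pr((.5845,-.005,.095)),(0,255,0),0,14,1)
b=vision.get_image("side")["color"][150:345,150:375]
cv2.imwrite("pics/s2.png",cv2.hconcat([cv2.resize(c,(420,315)),cv2.resize(b,(363,315))]))
E
python3 go.py .5845 -.005 .077 -10.4
```

```text
t [-0.6  1.1 53.1] w [-0.001  0.    -0.009] pos [ 0.5836 -0.0042  0.1301] F [ 0.2 -0.9 -0.6] grip 0.502 0.0 time 8.43 q7 -0.44
```

View pics/s2.png

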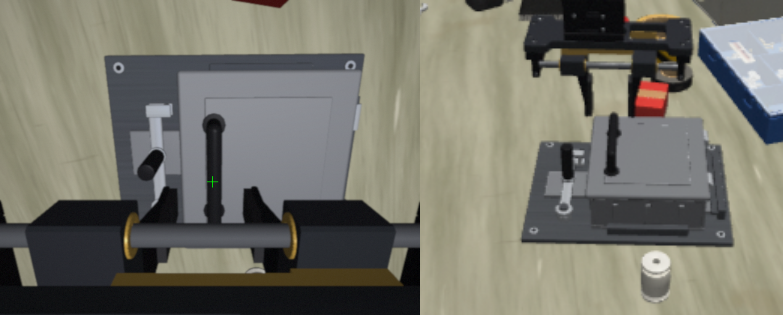

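The handle lies between the fingers (bar at x≈213, fingers at 165 and 255), and the knob is clear at (150,165). I'll descend.

Request:
{"method": "jog_arm", "body": {
  "increments": [
    {"tx": 0,"ty": 1,"tz": 12,"wx": 0,"wy": 0,"wz": 0,"gripper": 0.5},
    {"tx": 0,"ty": 1,"tz": 26,"wx": 0,"wy": 0,"wz": 0,"gripper": 0.5},
    {"tx": 0,"ty": 1,"tz": 40,"wx": 0,"wy": 0,"wz": 0,"gripper": 0.5},
    {"tx": 0,"ty": 1,"tz": 52,"wx": 0,"wy": 0,"wz": 0,"gripper": 0.5},
    {"tx": 0,"ty": 1,"tz": 52,"wx": 0,"wy": 0,"wz": 0,"gripper": 0.5}
  ]
}}

```text
time: 8.85
position: [0.5822, -0.0043, 0.0746]
tool_rot: [-2.416, -2.002, 0.007]
ft_force: [-0.9, 1.1, -0.3]
grip_width: 0.5
grip_force: 0.0
```

Request:
{"method": "jog_arm", "body": {
  "increments": [
    {"tx": 0,"ty": 0,"tz": 0,"wx": 0,"wy": 0,"wz": 0,"gripper": 0},
    {"tx": 0,"ty": 0,"tz": 0,"wx": 0,"wy": 0,"wz": 0,"gripper": 0},
    {"tx": 0,"ty": 0,"tz": 0,"wx": 0,"wy": 0,"wz": 0,"gripper": 0},
    {"tx": 0,"ty": 0,"tz": 0,"wx": 0,"wy": 0,"wz": 0,"gripper": 0},
    {"tx": 0,"ty": 0,"tz": 0,"wx": 0,"wy": 0,"wz": 0,"gripper": 0}
  ],
  "grip_force": 35
}}

```text
time: 9.27
position: [0.5852, -0.0042, 0.0791]
tool_rot: [2.418, 2.004, 0.001]
ft_force: [0.1, -0.6, -0.3]
grip_width: 0.206
grip_force: 0.0
```

Request:
{"method": "jog_arm", "body": {
  "increments": [
    {"tx": 0,"ty": 0,"tz": 0,"wx": 0,"wy": 0,"wz": 0,"gripper": 0},
    {"tx": 0,"ty": 0,"tz": 0,"wx": 0,"wy": 0,"wz": 0,"gripper": 0},
    {"tx": 0,"ty": 0,"tz": 0,"wx": 0,"wy": 0,"wz": 0,"gripper": 0},
    {"tx": 0,"ty": 0,"tz": 0,"wx": 0,"wy": 0,"wz": 0,"gripper": 0},
    {"tx": 0,"ty": 0,"tz": 0,"wx": 0,"wy": 0,"wz": 0,"gripper": 0}
  ]
}}

```text
time: 9.68
position: [0.5854, -0.0042, 0.0788]
tool_rot: [2.418, 2.003, 0.002]
ft_force: [2.3, -0.1, 0.9]
grip_width: 0.122
grip_force: 35.0
```

```bash
python3 go.py .5845 -.005 .077 -10.4
```

```text
t [-0.9 -0.8  1.8] w [ 0.002 -0.    -0.006] pos [ 0.5854 -0.0042  0.0788] F [ 2.3 -0.1  0.9] grip 0.122 35.0 time 9.68 q7 -0.47
```

Gripped. Now a slow pull along the hinge arc.

Request:
{"method": "jog_arm", "body": {
  "increments": [
    {"tx": 0,"ty": 0.2,"tz": -1,"wx": 0.008,"wy": 0,"wz": 0,"gripper": 0},
    {"tx": 0,"ty": 0.4,"tz": -2,"wx": 0.016,"wy": 0,"wz": 0,"gripper": 0},
    {"tx": 0,"ty": 0.6,"tz": -3,"wx": 0.024,"wy": 0,"wz": 0,"gripper": 0},
    {"tx": 0,"ty": 0.8,"tz": -4,"wx": 0.032,"wy": 0,"wz": 0,"gripper": 0},
    {"tx": 0,"ty": 1,"tz": -5,"wx": 0.04,"wy": 0,"wz": 0,"gripper": 0}
  ]
}}

```text
time: 10.1
position: [0.5841, -0.0045, 0.0817]
tool_rot: [-2.393, -1.983, 0.044]
ft_force: [1.9, 0.1, -12.2]
grip_width: 0.128
grip_force: 35.0
```

Request:
{"method": "jog_arm", "body": {
  "increments": [
    {"tx": 0,"ty": 0,"tz": -1,"wx": 0.008,"wy": 0,"wz": 0,"gripper": 0},
    {"tx": 0,"ty": 0.2,"tz": -2,"wx": 0.016,"wy": 0,"wz": 0,"gripper": 0},
    {"tx": 0,"ty": 0.3,"tz": -3,"wx": 0.024,"wy": 0,"wz": 0,"gripper": 0},
    {"tx": 0,"ty": 0.4,"tz": -4,"wx": 0.032,"wy": 0,"wz": 0,"gripper": 0},
    {"tx": 0,"ty": 0.5,"tz": -5,"wx": 0.04,"wy": 0,"wz": 0,"gripper": 0}
  ]
}}

```text
time: 10.52
position: [0.5862, -0.0045, 0.0895]
tool_rot: [-2.371, -1.964, 0.081]
ft_force: [-4.0, -1.4, -3.0]
grip_width: 0.125
grip_force: 35.0
```

The seal let go (12 N down to 3 N) and the lid is following. I'll raise it to about 0.235 rad.

Request:
{"method": "jog_arm", "body": {
  "increments": [
    {"tx": 0,"ty": 0.3,"tz": -2,"wx": 0.016,"wy": 0,"wz": 0,"gripper": 0},
    {"tx": 0,"ty": 0.6,"tz": -4,"wx": 0.032,"wy": 0,"wz": 0,"gripper": 0},
    {"tx": 0,"ty": 1,"tz": -6,"wx": 0.048,"wy": 0,"wz": 0,"gripper": 0},
    {"tx": 0,"ty": 1.4,"tz": -8,"wx": 0.064,"wy": 0,"wz": 0,"gripper": 0},
    {"tx": 0,"ty": 1.8,"tz": -10,"wx": 0.08,"wy": 0,"wz": 0,"gripper": 0}
  ]
}}

```text
time: 10.93
position: [0.5888, -0.005, 0.0983]
tool_rot: [-2.32, -1.922, 0.156]
ft_force: [-3.1, -0.8, -2.5]
grip_width: 0.125
grip_force: 35.0
```

Request:
{"method": "jog_arm", "body": {
  "increments": [
    {"tx": 0,"ty": 0.3,"tz": -2,"wx": 0.016,"wy": 0,"wz": 0,"gripper": 0},
    {"tx": 0,"ty": 0.6,"tz": -4,"wx": 0.032,"wy": 0,"wz": 0,"gripper": 0},
    {"tx": 0,"ty": 1,"tz": -6,"wx": 0.048,"wy": 0,"wz": 0,"gripper": 0},
    {"tx": 0,"ty": 1.4,"tz": -8,"wx": 0.064,"wy": 0,"wz": 0,"gripper": 0},
    {"tx": 0,"ty": 1.5,"tz": -9,"wx": 0.072,"wy": 0,"wz": 0,"gripper": 0}
  ]
}}

```text
time: 11.35
position: [0.5924, -0.0055, 0.1069]
tool_rot: [-2.275, -1.884, 0.22]
ft_force: [-1.7, -0.7, -2.9]
grip_width: 0.126
grip_force: 35.0
```

Request:
{"method": "jog_arm", "body": {
  "increments": [
    {"tx": 0,"ty": 0,"tz": 0,"wx": 0,"wy": 0,"wz": 0,"gripper": 0},
    {"tx": 0,"ty": 0,"tz": 0,"wx": 0,"wy": 0,"wz": 0,"gripper": 0},
    {"tx": 0,"ty": 0,"tz": 0,"wx": 0,"wy": 0,"wz": 0,"gripper": 0},
    {"tx": 0,"ty": 0,"tz": 0,"wx": 0,"wy": 0,"wz": 0,"gripper": 0},
    {"tx": 0,"ty": 0,"tz": 0,"wx": 0,"wy": 0,"wz": 0,"gripper": 0}
  ]
}}

```text
time: 11.77
position: [0.5924, -0.0055, 0.1069]
tool_rot: [-2.277, -1.886, 0.218]
ft_force: [0.9, -0.8, -4.4]
grip_width: 0.125
grip_force: 35.0
```

Request:
{"method": "jog_arm", "body": {
  "increments": [
    {"tx": 0,"ty": 0,"tz": 0,"wx": 0,"wy": 0,"wz": 0,"gripper": 0},
    {"tx": 0,"ty": 0,"tz": 0,"wx": 0,"wy": 0,"wz": 0,"gripper": 0},
    {"tx": 0,"ty": 0,"tz": 0,"wx": 0,"wy": 0,"wz": 0,"gripper": 0},
    {"tx": 0,"ty": 0,"tz": 0,"wx": 0,"wy": 0,"wz": 0,"gripper": 0},
    {"tx": 0,"ty": 0,"tz": 0,"wx": 0,"wy": 0,"wz": 0,"gripper": 0}
  ]
}}

```text
time: 12.18
position: [0.5922, -0.0055, 0.1069]
tool_rot: [-2.276, -1.886, 0.219]
ft_force: [1.2, -0.2, -7.0]
grip_width: 0.126
grip_force: 35.0
```

```bash
python3 - <<'E'
from bench import vision
import cv2
b=vision.get_image("side")["color"][170:345,170:375]
cv2.imwrite("pics/s3.png",cv2.resize(b,None,fx=3.4,fy=3.4,interpolation=2))
E
python3 go.py .5845 -.005 .1065 -10.4
```

```text
t [-1.  -7.3  2.2] w [-0.231 -0.001 -0.006] pos [ 0.5921 -0.0055  0.107 ] F [ 2.  -0.1 -5.7] grip 0.123 35.0 time 12.23 q7 -0.45
```

View pics/s3.png

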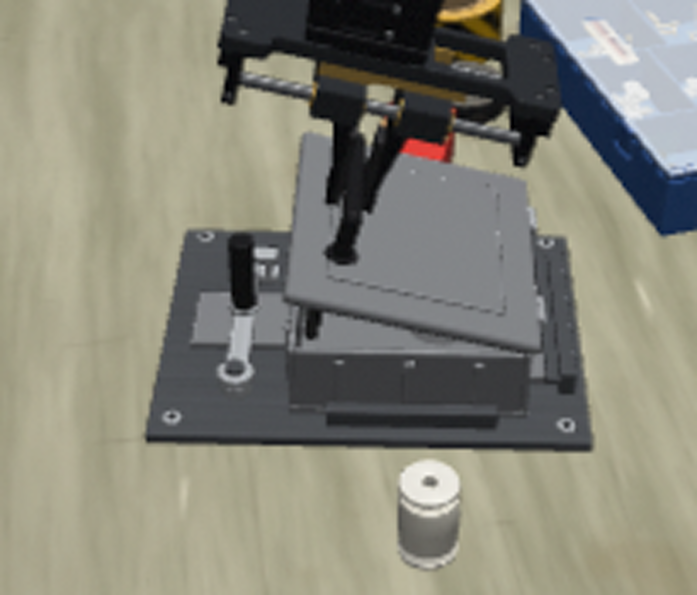

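The lid is held about 0.23 rad open, its front edge at about (290,300). The box sits flat, the clip is closed, and the carton and spool have not been disturbed. I'll hand in.

```bash
python3 -c "
from bench import ctrl
print(ctrl.close_job())"
```

```text
the job is handed in; nothing more can be done
None
```

I closed the clip in its catch, pulled the lid free of its seal, and handed the job in with the gripper holding the lid about 0.23 rad open. In the last picture the box was flat on its plate and the carton and spool were undisturbed; the hand-in gave no verdict.

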